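# Lower a ratchet table easel flat

### The arm

A 6-joint arm with a two-finger parallel gripper is mounted at the origin on a cart in front of the work surface, level with it; the furniture and walls round the work are solid. World frame = base frame: x ahead of the robot, y to its left, z up, the work surface at z = 0. Lengths are in m, angles in rad, forces in N, time in s.
With the tool pointing down it reaches from about 0.4 to 0.925 m from the base axis. Payload 12.5 kg.
Tool frame: the origin (TCP) lies between the finger pads; the fingertips stand 8 mm ahead of it and the grasp point (between the pads) lies 11 mm behind it (bot.tips_ahead is the distance from the TCP to the fingertips, in m); z points along the fingers, y is the line along which they close (so a half turn about z gives the same grasp; the last joint's range is limited). The gripper opens to 95 mm and grips with 3 to 60 N. Pads are 20 mm wide; open, the fingers measure 119 mm over their backs; the gripper's body (75 mm by 180 mm) begins 59 mm behind the grasp point.
Start: joints at [1.086, 0.491, 1.559, -0, 1.092, -0.106], TCP at [0.231, 0.581, 0.223] pointing down, gripper open.
Joint ranges: [-3.1, 3.1], [-0.84, 2.19], [0.05, 2.79], [-1.13, 4.28], [0.06, 2.93], [-2.69, 2.69]. Speed limits (rad/s): [2.22, 2.22, 2.79, 3.14, 3.14, 3.14].

### API

Orientations are given as a unit quaternion [w, x, y, z].
In Python, from plant import bot gives the robot as it stands.
- The arm moves only by the tool jog_arm, never from a script. Its argument "motion" is a list of rows, each a list of 5 numbers: the opening, from 0 (shut) to 1 (fully open), then the shift along the tool's x, y, z in units of 250 mm (1.0 is 250 mm), then the turn about the tool's z in units of 180 degrees (1.0 is 180 degrees). In form: [[jaw, tx, ty, tz, turn], ...]. A call has 1 to 12 rows; each row shifts and turns the commanded pose from where the row before left it, along the tool's axes as they then stand; what a row does not reach is not made up. A row lasts 1/8 s, in which the tool goes at most 62.5 mm and 10.7 degrees, less where a joint would pass 70% of its speed; a pose out of reach is approached as far as the arm can. A call with a number of a shift or a turn outside -1 to 1 is refused whole. A call with a gripper value outside its range is refused whole. The fingers move at their own pace and stop on an object; the grip force is fixed at half the most. Time passes only in rows, so rows that do not move let the fingers close. It gives the time, the measured TCP pose, the force, the opening and the grip force at its end, in the units of the state.
- bot.state(): the state, without advancing time (a new reading comes with each control period).
- bot.read_camera(name): name is "side" or "top" or "wrist"; returns the picture (420x560x3 uint8, red, green, blue); there is no depth.
- bot.camera_model(name): a dict with "vfov" (degrees; the focal length in pixels is half the picture's height over the tangent of half this angle, whatever the lens; pixels are square), "cx", "cy" (the principal point, pixels), "extrinsics" (4x4, takes a point from camera to world coordinates); the wrist camera has in their place "T_tool_cam" (4x4, takes a point from camera to tool coordinates, whose origin is the TCP and whose axes are the flange's). Camera axes: x right, y up, looking along -z (the intrinsics and any distortion apply to the point x, -y, -z); pixel columns grow to the right and rows downward; lengths in m; the calibration is good to about 2 mm. A picture is of the moment at which its call begins: read the wrist's pose just before it. camera_model takes no time and is no camera call.
- bot.job_done(): hands the job in; it is judged then, once.
Trained networks look in the newest picture that a camera, given by its name, has taken for a name from the list of things; names that differ only in an ending like _2 or _b are one class to them, and where a whole thing is asked for, a point or a joint stands for the part that bears it (a point fixed in the world has none). Each returns a list of dicts, best first, with "score" (0 to 1); they miss things now and then, are a little off and sometimes report something else, mostly with a low value. They report only what shows in the picture. A call takes as long as a camera call.
- bot.outline_of(thing, camera): "region" (420x560 bool, what is visible of it) and "location" ([column, row] in pixels, amid what is visible of it).
The state is a dict: "t": time; "q": joint angles; "joint_vel": joint speeds; "effort": joint torques, N m; "tool_pos": TCP position; "eef_rot": TCP orientation; "wrist_force": force on the tool from outside, world axes, zero at the start; "torque": the same for the moment, N m; "width": finger opening in m; "gripper_force": force on a finger pad.
Only numpy, scipy, OpenCV 4.12 (cv2) and the standard library are available. Lean on these libraries where they do the work, as an engineer would, in place of code of your own. Each camera call takes 0.05 s, during which the arm holds its last target. There are 200 camera calls.

### The job

The table easel must lie flat for the next wash: press down the rear end (the end away from you) of the rocker lever at its right side until the ratchet pawl snaps free, then push the tilted board down by its bare top rail until it rests flat on its bumpers, easing it down rather than slamming it. Finally press down the lever's front end so that the pawl snaps back on. Press and push with the fingers only, lift nothing, do not touch the painting, and leave the pot, jar, dish and ink stick where they stand.

Things in the scene. Friction and masses are not known exactly. Their poses are not given: they have to be found in the camera images.
- easel: Wooden table easel, fixed to the bench. Origin on the bench top under the middle of the hinge line; x points from the hinge line (the board's low edge, nearer the robot) towards the high edge, y to the left along the hinge, z up. Base plate from x -17 to 218 mm, 240 mm wide, its top at z 22 mm. The pawl bracket stands off its right-hand side, out to y -192 mm.
- hinge_mid (a point): Middle of the board's hinge axis, 34 mm above the bench; the axis runs along the easel's y. Axes as the easel's. A toothed steel quadrant of 84 mm radius about this axis is fixed to the board's right-hand edge.
- board (a joint): Tilt of the wooden board (240 x 250 x 14 mm, ending 237 mm beyond the hinge axis) in rad: 0 = flat on its bumpers (its stop), larger = tilted up; starts at 0.62 to 0.86, upper stop 0.96. Friction holds it wherever it is left; lowering takes 1 to 5 N at the top rail. Teeth every 0.157 rad: with the pawl on it cannot be lowered past the next tooth, with the pawl free it moves both ways.
- top_rail (a point): Point on the upper face of the board, in the middle of its bare wooden top rail: 210 mm from the hinge axis along the board, 7 mm above the axis. Turns with the board (its x along the board away from the hinge, z out of its face). The bare rail reaches from 176 to 237 mm from the hinge axis, over the full width.
- painting: Sheet with a painting, 148 x 180 mm, taped on the upper face of the board, from 26 to 174 mm from the hinge axis, standing 3.5 mm proud of the wood. Must not be touched. Origin at hinge_mid, axes turned with the board (x along it, z out of its face).
- pawl (a joint): Turn of the pawl and its rocker lever in rad: 0 = pawl fully in the teeth (rocker's rear end up), 0.42 = fully free (rear end down, front end up). An over-centre spring, centre at 0.21, snaps it to the nearer side and keeps it there; about 6 N on an end starts it, less farther on. When on, it may read up to 0.1 if the nose rides on a tooth.
- pad_rear (a point): Middle of the top of the rocker's rear rubber pad (the end away from the robot); pressing it down frees the pawl. It moves with the rocker, a dark bar 88 mm long along the easel's x, 30 mm wide, on a shaft along y at easel x 84, y -211, z 80 mm. Pads are 26 mm long, centred 30 mm from the shaft, 8 mm above it; each travels 12 mm, z 94 to 82 mm.
- pad_front (a point): The same on the front end (towards the robot); pressing it straight down puts the pawl back on.
- water_pot: Round celadon pot, 69 mm wide, 54 mm high, loose, left of the easel; origin at the centre of its underside. Leave alone.
- jar_madder: Small stoppered glass pigment jar, 27 mm wide, 61 mm high, loose, right of the rocker lever; origin at the centre of its underside. Leave alone.
- dish_2: Porcelain dish, 89 mm wide, 16 mm high, loose, before the rocker lever; origin at the centre of its underside. Leave alone.
- ink_stick_2: Ink stick, 19 x 72 x 10 mm, lying loose before the easel; origin at the centre of its underside. Leave alone.

How it is judged:
By the outcome, as a careful person would: the job done as asked, in the order asked, and still so for the second after the job is handed in, with the robot touching nothing.
It also fails if it takes over 58 s, if anything falls off the work surface, if the arm or the gripper's body presses on something with over 40 N, if the wrist force passes 120 N, or if a joint passes its speed limit or range.

## Working session

There is one attempt and no reset: what is moved stays moved. The work goes in short steps, Python scripts to look and compute and a tool call to move; the robot and the scene stay as the last step left them, time stands still between calls to the robot, and variables do not carry over. Pictures are saved under pics/ and viewed, at most 10 in all, crops included, and the job is handed in when it is done.

Besides the shell and the picture viewer there is one more tool, called after ">>>" as name(argument=value, ...) on one line, values as JSON. jog_arm: Moves the arm, as the interface text tells. Shifts and turns lie within -1 to 1; 1 stands for 250 mm of shift or 180 degrees of turn. Its arguments: {"type":"object","properties":{"motion":{"type":"array"}},"required":["motion"]}

```bash
mkdir -p pics; ls
cat > h.py <<'E'
import numpy as np,cv2
from plant import bot
def proj(name,P,s=None):
    m=bot.camera_model(name);E=np.array(m["extrinsics"])
    f=210/np.tan(np.radians(m["vfov"])/2)
    p=(np.c_[np.atleast_2d(P),np.ones(len(np.atleast_2d(P)))]@np.linalg.inv(E).T)[:,:3]
    return np.c_[m["cx"]+f*p[:,0]/-p[:,2], m["cy"]-f*p[:,1]/-p[:,2]]
E
python3 - <<'E'
from h import *
for n in("top","side"):
    cv2.imwrite(f"pics/{n}0.png",bot.read_camera(n)[:,:,::-1])
    m=bot.camera_model(n);print(n,m)
    for t in("easel","board","painting","pawl","pad_rear","water_pot","jar_madder","dish_2","ink_stick_2"):
        print(t,[(round(d["score"],2),np.round(d["location"]),int(d["region"].sum())) for d in bot.outline_of(t,n)[:2]])
print(bot.state())
E
```

```text
pics
top {'vfov': 53.329259816684726, 'cx': 279.89592252023255, 'cy': 212.40444908510747, 'extrinsics': array([[ 7.52357565e-04,  9.85563399e-01, -1.69305110e-01,
         3.48956808e-01],
       [-9.99998935e-01,  5.29804013e-04, -1.35968324e-03,
         2.39901946e-02],
       [-1.25035551e-03,  1.69305953e-01,  9.85562748e-01,
         1.01746062e+00],
       [ 0.00000000e+00,  0.00000000e+00,  0.00000000e+00,
         1.00000000e+00]])}
easel [(0.92, array([244., 203.]), 12430), (0.35, array([212., 267.]), 262)]
board [(0.68, array([244., 204.]), 12445), (0.61, array([237., 198.]), 10605)]
painting [(0.97, array([234., 208.]), 4511)]
pawl [(0.91, array([328., 218.]), 730), (0.49, array([236., 200.]), 10614)]
pad_rear []
water_pot [(0.77, array([154., 199.]), 704)]
jar_madder [(0.68, array([361., 218.]), 157)]
dish_2 [(0.59, array([326., 284.]), 1131), (0.58, array([157., 193.]), 693)]
ink_stick_2 [(0.69, array([211., 267.]), 256)]
side {'vfov': 44.23843281930511, 'cx': 282.25886244717697, 'cy': 203.6575065585215, 'extrinsics': array([[ 9.99985811e-01, -9.57142246e-04, -5.2404583
[... 667 characters left out ...]
56., 185.]), 61)]
{'t': 1.0, 'q': array([ 1.08642630e+00,  4.90905862e-01,  1.55887562e+00, -1.43292745e-06,
        1.09170749e+00, -1.05628119e-01]), 'joint_vel': array([-0.00040732,  0.00012068,  0.00077081, -0.00026144,  0.00057039,
        0.00165117]), 'effort': array([-8.10141159e-06, -6.12487507e+01, -2.58435345e+01,  6.92275143e-02,
        4.46609489e-02,  5.32179604e-05]), 'tool_pos': array([0.23110295, 0.58073219, 0.22266571]), 'eef_rot': array([1.56801416e-05, 1.88240805e-01, 9.82122903e-01, 4.94153905e-05]), 'wrist_force': array([ 0.55249299,  0.00616021, -0.08718381]), 'torque': array([-0.00966537,  0.04550034, -0.02923397]), 'gripper_force': 0.0, 'width': 0.09502846545937563}
```

View pics/top0.png

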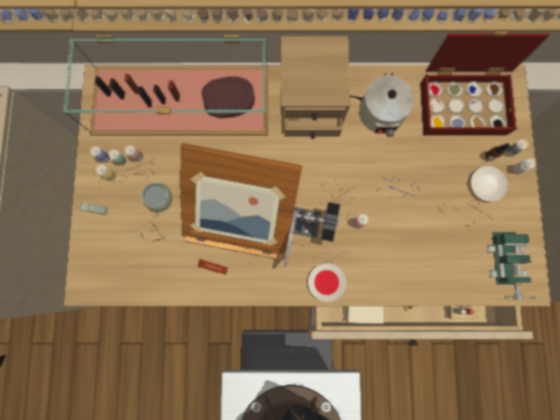

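View pics/side0.png

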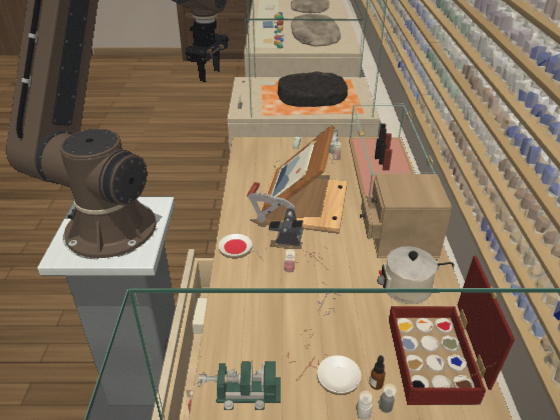

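The top view shows the easel with its low edge near (235,248), the rocker at about (328,218) with the jar on its right at (361,218), and the dish at (326,284). The side view shows the board tilted and the rocker at (284,226). Next I'll fit the easel pose.

```bash
cat >> h.py <<'E'
def box(x,y,z): return np.array([[a,b,c] for a in x for b in y for c in z])
def T(p,P):   # easel->world
    c,s=np.cos(p[2]),np.sin(p[2]); return np.asarray(P)@np.array([[c,s,0],[-s,c,0],[0,0,1]])+[p[0],p[1],0]
def B(p,P):   # board frame -> world
    c,s=np.cos(p[3]),np.sin(p[3]); return T(p,np.asarray(P)@np.array([[c,0,s],[0,1,0],[-s,0,c]])+[0,0,.034])
def R(a,P):   # rocker frame (shaft; +x rear) turned a (0 = on): returns easel coords
    a=.21-a; c,s=np.cos(a),np.sin(a); return np.asarray(P)@np.array([[c,0,s],[0,1,0],[-s,0,c]])+[.084,-.211,.08]
def hull(n,P):
    im=np.zeros((420*4,560*4),np.uint8)
    cv2.fillConvexPoly(im,cv2.convexHull(np.round(proj(n,P)*4).astype(np.int32)),1); return im
E
cat > fit.py <<'E'
from h import *
from scipy.optimize import minimize
W={}
for n in("top","side"):
    bot.read_camera(n)
    W[n,'pa']=bot.outline_of("painting",n)[0]["region"]
    L=bot.outline_of("board",n); W[n,'b']=L[0 if n=="side" else 1]["region"]
    W[n,'e']=bot.outline_of("easel",n)[0]["region"]
    W[n,'r']=bot.outline_of("pawl",n)[0]["region"]
np.savez("reg.npz",**{a+b:v for (a,b),v in W.items()})
W={k:cv2.resize(v.astype(np.uint8),(2240,1680),interpolation=cv2.INTER_LINEAR) for k,v in W.items()}
def cost(p):
    t=0
    for n,k,P in (("top","b",B(p,box((-.013,.237),(-.12,.12),(-.007,.007)))),("top","pa",B(p,box((.026,.174),(-.09,.09),(.0105,.0105)))),("side","b",B(p,box((-.013,.237),(-.12,.12),(-.007,.007))))):
        h=hull(n,P); w=W[n,k]; t+=1-(h&w).sum()/(h|w).sum()
    return t
best=None
for yaw in(-.3,-.15,0):
  for ti in(.65,.8):
    r=minimize(cost,[.4,.12,yaw,ti],method="Nelder-Mead",options=dict(initial_simplex=np.array([.4,.12,yaw,ti])+np.r_[np.zeros((1,4)),np.diag([.05,.05,.15,.1])],maxiter=250,xatol=1e-4,fatol=1e-4))
    if best is None or r.fun<best.fun: best=r
p=best.x;print(p,best.fun);np.save("p.npy",p)
for n,(x0,y0,x1,y1),k in(("top",(170,130,380,287),4),("side",(210,110,370,290),4)):
    im=cv2.resize(bot.read_camera(n)[y0:y1,x0:x1,::-1],None,fx=k,fy=k,interpolation=cv2.INTER_CUBIC)
    def poly(P,c):
        q=(proj(n,P)-[x0,y0]+.5)*k; cv2.polylines(im,[np.round(q).astype(np.int32)],True,c,1)
    q=lambda xa,xb,ya,yb,z:[[xa,ya,z],[xb,ya,z],[xb,yb,z],[xa,yb,z]]
    poly(B(p,q(-.013,.237,-.12,.12,.007)),(0,0,255)); poly(B(p,q(.026,.174,-.09,.09,.0105)),(255,0,0))
    poly(T(p,q(-.017,.218,-.12,.12,.022)),(0,255,0)); poly(T(p,R(0,q(-.044,.044,-.015,.015,.008))),(255,0,255))
    poly(T(p,R(0,q(.017,.043,-.015,.015,.008))),(255,255,0))
    cv2.imwrite(f"pics/{n}1.png",im[:600])
print("rear,front",T(p,R(0,[[.03,0,.008],[-.03,0,.008]])),"rail",B(p,[[.21,0,.007]]))
E
python3 fit.py
```

```text
Traceback (most recent call last):
  File "fit.py", line 6, in <module>
    W[n,'pa']=bot.outline_of("painting",n)[0]["region"]
              ~~~~~~~~~~~~~~~~~~~~~~~~~~~~^^^
IndexError: list index out of range
```

```bash
python3 - <<'E'
s=open("fit.py").read()
a=s.index("for n in(\"top\""); b=s.index("np.savez")
s=s[:a]+'''def get(t,n,lo,hi):
    for _ in range(5):
        bot.read_camera(n)
        for d in bot.outline_of(t,n):
            if lo<d["region"].sum()<hi: return d["region"]
    raise SystemExit((t,n))
for k,t,n,lo,hi in(("pa","painting","top",4000,5000),("b","board","top",9500,11500),("b","board","side",2300,3100)): W[n,k]=get(t,n,lo,hi)
'''+s[b:]
open("fit.py","w").write(s)
E
python3 fit.py
```

```text
[ 0.44766131  0.13456467 -0.19160982  0.8107161 ] 0.268645107393939
rear,front [[ 0.51710808 -0.0938408   0.09407804]
 [ 0.45950017 -0.08266546  0.08157045]] rail [[0.5847185  0.10797699 0.19102681]]
```

View pics/top1.png

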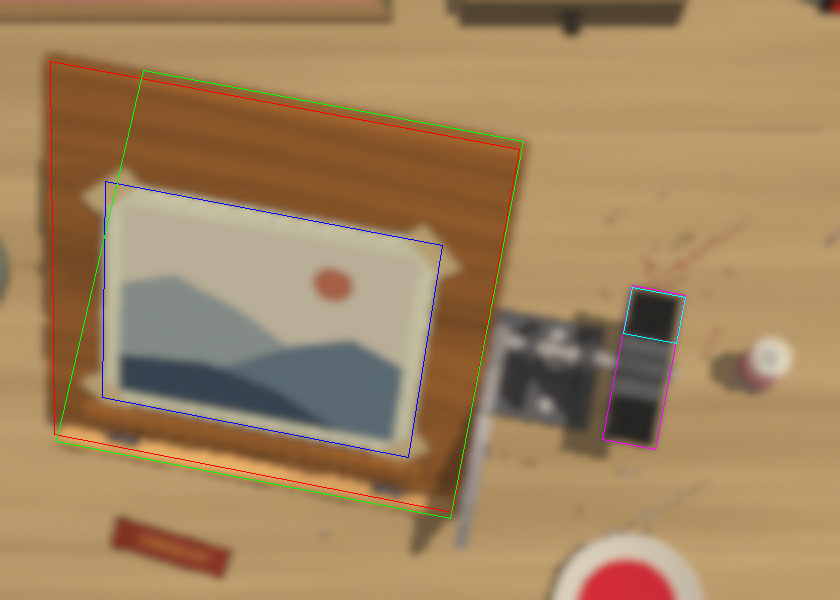

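View pics/side1.png

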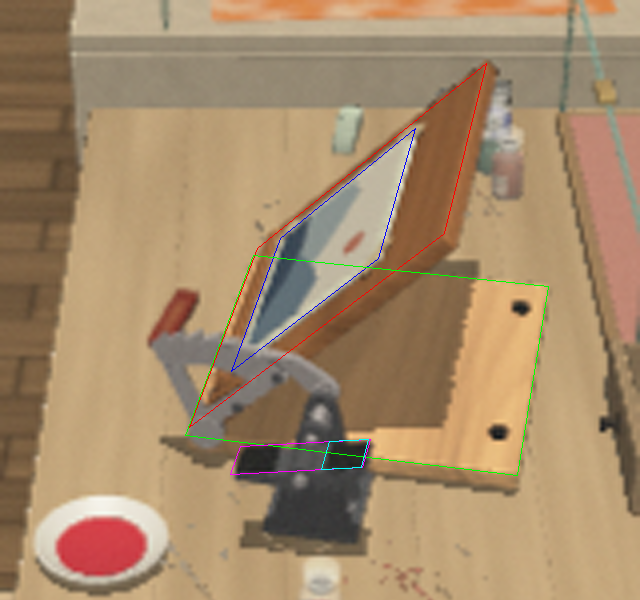

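The fit matches both pictures to about 1–2 px. The rocker outline covers the dark bar, with the rear pad at about (655,315) in the top crop. The glass case and cabinet stand close behind the easel, so I'll keep the gripper's long side across the board for the rail push and along easel x for the rocker. First I'll shut the gripper, rise and turn.

>>> jog_arm(motion=[[0, 0, 0, -0.04, 0.055], [0, 0, 0, -0.04, 0.055], [0, 0, 0, -0.04, 0.055], [0, 0, 0, -0.04, 0.055], [0, 0, 0, -0.04, 0.055], [0, 0, 0, -0.04, 0.055], [0, 0, 0, -0.04, 0.055], [0, 0, 0, -0.04, 0.055]])

```text
t: 2.5
tool_pos: [0.2311, 0.5807, 0.303]
eef_rot: [0.0, 0.773, 0.635, -0.0]
wrist_force: [-0.3, 1.0, -0.6]
width: 0.0205
gripper_force: 0.0
```

>>> jog_arm(motion=[[0, -0.2, 0.2, 0, 0], [0, -0.2, 0.2, 0, 0], [0, -0.2, 0.2, 0, 0], [0, -0.2, 0.2, 0, 0], [0, -0.2, 0.2, 0, 0], [0, -0.2, 0.2, 0, 0], [0, -0.2, 0.2, 0, 0], [0, -0.2, 0.2, 0, 0], [0, -0.2, 0, 0, 0], [0, -0.2, 0, 0, 0], [0, -0.2, 0, 0, 0], [0, 0, 0, 0, 0]])

```text
t: 4.0
tool_pos: [0.4826, 0.017, 0.3029]
eef_rot: [0.0, 0.772, 0.635, 0.0]
wrist_force: [-0.7, 0.2, 0.3]
width: 0.0004
gripper_force: 0.0
```

```bash
cat > rel.py <<'E'
from h import *
from scipy.spatial.transform import Rotation as Ro
import sys
p=np.load("p.npy");s=bot.state()
q=s["eef_rot"];M=Ro.from_quat(np.r_[q[1:],q[0]]).as_matrix()
tip=s["tool_pos"]+M[:,2]*bot.tips_ahead
th=p[3]
pts={"rear":T(p,R(0,[[.03,0,.008]]))[0],"front_up":T(p,R(.42,[[-.03,0,.008]]))[0]}
print("t",s["t"],"tip",tip.round(4),"yawY",np.degrees(np.arctan2(M[1,1],M[0,1])).round(2),"easel",np.degrees(p[2]).round(2),"F",s["wrist_force"].round(1),"q",s["q"].round(2),"w",s["width"])
for k,v in pts.items(): print(k,v.round(4),"tool/250:",((v-tip)@M/.25).round(3))
E
python3 rel.py
```

```text
t 4.0 tip [0.4826 0.017  0.2949] yawY -11.12 easel -10.98 F [-0.7  0.2  0.3] q [-0.1   0.2   1.78 -0.    1.16  0.09] w 0.0004002687619868127
rear [ 0.5171 -0.0938  0.0941] tool/250: [-0.408  0.221  0.803]
front_up [ 0.4628 -0.0833  0.0941] tool/250: [-0.409 -0.001  0.803]
```

>>> jog_arm(motion=[[0, -0.15, 0.08, 0, 0], [0, -0.15, 0.08, 0, 0], [0, -0.108, 0.06, 0, 0], [0, 0, 0, 0.2, 0], [0, 0, 0, 0.2, 0], [0, 0, 0, 0.2, 0], [0, 0, 0, 0.1, 0], [0, 0, 0, 0, 0]])

```text
t: 5.0
tool_pos: [0.5174, -0.0903, 0.1262]
eef_rot: [-0.001, 0.771, 0.637, -0.001]
wrist_force: [0.3, 0.2, 0.9]
width: 0.0005
gripper_force: 0.0
```

```bash
python3 rel.py
python3 - <<'E'
from h import *
a=cv2.resize(bot.read_camera("side")[150:270,210:350,::-1],(560,480),interpolation=cv2.INTER_CUBIC)
cv2.imwrite("pics/a.png",a)
E
```

```text
t 5.0 tip [ 0.5174 -0.0903  0.1182] yawY -10.87 easel -10.98 F [0.3 0.2 0.9] q [-0.3   0.48  1.9   0.    0.76 -0.11] w 0.0004636846901938066
rear [ 0.5171 -0.0938  0.0941] tool/250: [-0.014  0.002  0.097]
front_up [ 0.4628 -0.0833  0.0941] tool/250: [-0.014 -0.22   0.097]
```

View pics/a.png

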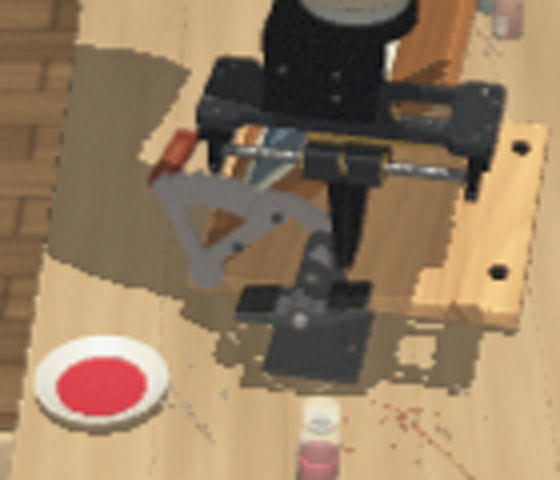

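The shut fingers' tips are at (347,270), right above the rear pad at (350,292). The body is clear of the board. Next is the press.

>>> jog_arm(motion=[[0, -0.014, 0, 0.05, 0], [0, 0, 0, 0.03, 0], [0, 0, 0, 0.015, 0], [0, 0, 0, 0.015, 0], [0, 0, 0, 0.015, 0], [0, 0, 0, 0.01, 0], [0, 0, 0, 0.006, 0], [0, 0, 0, 0, 0]])

```text
t: 6.05
tool_pos: [0.5167, -0.0945, 0.0921]
eef_rot: [-0.0, 0.771, 0.637, -0.0]
wrist_force: [-0.1, -0.5, 0.6]
width: 0.0005
gripper_force: 0.0
```

>>> jog_arm(motion=[[0, 0, 0, 0.006, 0], [0, 0, 0, 0.006, 0], [0, 0, 0, 0, 0]])

```text
t: 6.42
tool_pos: [0.5171, -0.0946, 0.0909]
eef_rot: [0.0, 0.771, 0.637, 0.0]
wrist_force: [-5.5, 2.0, 21.2]
width: 0.0003
gripper_force: 10.0
```

The lever is on its stop, with 21 N on the wrist. Next I'll rise, turn back by 90° and check.

>>> jog_arm(motion=[[0, 0, 0, -0.1, 0], [0, 0, 0, -0.2, 0], [0, 0, 0, -0.2, 0], [0, 0, 0, -0.2, -0.055], [0, 0, 0, -0.1, -0.055], [0, 0, 0, 0, -0.055], [0, 0, 0, 0, -0.055], [0, 0, 0, 0, -0.055], [0, 0, 0, 0, -0.055], [0, 0, 0, 0, -0.055], [0, 0, 0, 0, -0.055], [0, 0, 0, 0, -0.058]])

```text
t: 7.92
tool_pos: [0.5169, -0.0946, 0.2893]
eef_rot: [-0.0, 0.095, 0.995, 0.0]
wrist_force: [-1.0, -0.0, -0.3]
width: 0.0004
gripper_force: 0.0
```

```bash
cat > arc.py <<'E'
from h import *
from scipy.spatial.transform import Rotation as Ro
p=np.load("p.npy");s=bot.state()
q=s["eef_rot"];M=Ro.from_quat(np.r_[q[1:],q[0]]).as_matrix()
tip=s["tool_pos"]+M[:,2]*bot.tips_ahead
print("t",s["t"],"tip",tip.round(4),"yawY",np.degrees(np.arctan2(M[1,1],M[0,1])).round(2),"F",s["wrist_force"].round(1))
print("axes x,y in easel:",(M.T@T([0,0,p[2]],[[1,0,0],[0,1,0]]).T).round(2).tolist())
pre=tip
for th in np.r_[p[3]+.2,np.linspace(p[3],0,10)]:
    c,sn=np.cos(th),np.sin(th)
    e=[.213*c-.007*sn-.010, -.02, .034+.213*sn+.007*c]
    w=T(p,e); print(round(th,2),w.round(4),((w-pre)@M/.25).round(3)); pre=w
E
python3 arc.py
python3 - <<'E'
from h import *
a=cv2.resize(bot.read_camera("side")[110:260,210:370,::-1],(640,600),interpolation=cv2.INTER_CUBIC)
cv2.imwrite("pics/b.png",a)
E
```

```text
t 7.925 tip [ 0.5169 -0.0946  0.2813] yawY 79.07 F [-1.  -0.  -0.3]
axes x,y in easel: [[-1.0, -0.0], [-0.0, 1.0], [-0.0, 0.0]]
1.01 [0.5393 0.0964 0.2182] [0.057 0.767 0.252]
0.81 [0.5731 0.0899 0.1932] [-0.138 -0.     0.1  ]
0.72 [0.5866 0.0872 0.1798] [-0.055 -0.     0.054]
0.63 [0.5989 0.0849 0.1652] [-0.05  -0.     0.058]
0.54 [0.6098 0.0827 0.1496] [-0.045 -0.     0.063]
0.45 [0.6193 0.0809 0.133 ] [-0.039 -0.     0.066]
0.36 [0.6273 0.0793 0.1156] [-0.033 -0.     0.07 ]
0.27 [0.6337 0.0781 0.0976] [-0.026 -0.     0.072]
0.18 [0.6385 0.0772 0.0791] [-0.02  -0.     0.074]
0.09 [0.6417 0.0766 0.0601] [-0.013 -0.     0.076]
0.0 [0.6431 0.0763 0.041 ] [-0.006 -0.     0.077]
```

View pics/b.png

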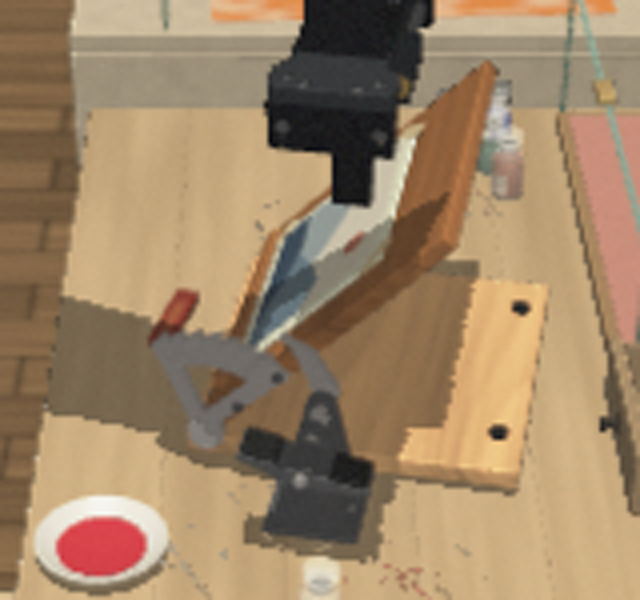

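The picture shows the rocker's rear end down (350,470), its front end up (262,445) and the board still tilted, so the pawl is free. I'm moving over the top rail.

>>> jog_arm(motion=[[0, -0.02, 0.2, 0, 0], [0, -0.02, 0.2, 0, 0], [0, -0.02, 0.2, 0, 0], [0, -0.021, 0.167, 0, 0], [0, 0, 0, 0.15, 0], [0, 0, 0, 0.15, 0], [0, 0, 0, 0, 0]])

```text
t: 8.85
tool_pos: [0.5733, 0.0895, 0.2123]
eef_rot: [-0.002, 0.099, 0.995, -0.0]
wrist_force: [-0.2, -0.0, 0.3]
width: 0.0003
gripper_force: 0.0
```

>>> jog_arm(motion=[[0, 0, 0, 0.02, 0], [0, 0, 0, 0.02, 0], [0, -0.01, 0, 0.02, 0], [0, -0.02, 0, 0.02, 0], [0, -0.02, 0, 0.02, 0], [0, -0.02, 0, 0.02, 0]])

```text
t: 9.6
tool_pos: [0.5921, 0.086, 0.1841]
eef_rot: [0.0, 0.098, 0.995, 0.0]
wrist_force: [-0.9, 0.3, 3.4]
width: 0.0005
gripper_force: 1.6
```

```bash
python3 arc.py|head -3
python3 - <<'E'
from h import *
a=cv2.resize(bot.read_camera("side")[110:260,210:370,::-1],(640,600),interpolation=cv2.INTER_CUBIC)
cv2.imwrite("pics/c.png",a)
E
```

```text
t 9.6 tip [0.5921 0.086  0.1761] yawY 78.73 F [-0.9  0.3  3.4]
axes x,y in easel: [[-1.0, 0.01], [0.01, 1.0], [0.0, 0.0]]
1.01 [0.5393 0.0964 0.2182] [ 0.215 -0.    -0.168]
```

View pics/c.png

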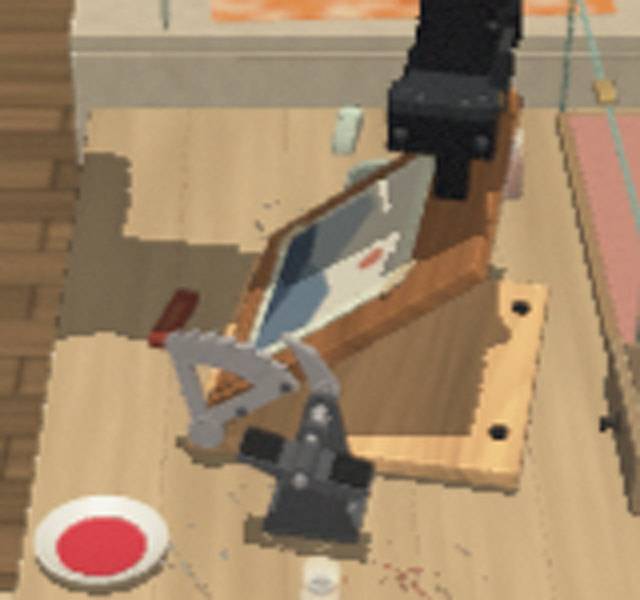

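The board is following, at about 3 N. The fingers are on the bare rail at (452,190), clear of the painting's edge at about 430. I'll continue along the arc.

>>> jog_arm(motion=[[0, -0.018, 0, 0.026, 0], [0, -0.018, 0, 0.026, 0], [0, -0.018, 0, 0.027, 0], [0, -0.018, 0, 0.027, 0], [0, -0.015, 0, 0.027, 0], [0, -0.015, 0, 0.027, 0], [0, -0.014, 0, 0.027, 0], [0, -0.014, 0, 0.027, 0], [0, -0.014, 0, 0.028, 0]])

```text
t: 10.78
tool_pos: [0.6268, 0.0791, 0.1233]
eef_rot: [-0.0, 0.098, 0.995, 0.0]
wrist_force: [-1.3, 2.2, 3.0]
width: 0.0005
gripper_force: 1.3
```

>>> jog_arm(motion=[[0, -0.01, 0, 0.027, 0], [0, -0.01, 0, 0.027, 0], [0, -0.009, 0, 0.027, 0], [0, -0.009, 0, 0.027, 0], [0, -0.008, 0, 0.027, 0], [0, -0.005, 0, 0.025, 0], [0, -0.004, 0, 0.025, 0], [0, -0.004, 0, 0.02, 0]])

```text
t: 11.78
tool_pos: [0.6413, 0.0761, 0.0722]
eef_rot: [-0.0, 0.098, 0.995, 0.0]
wrist_force: [-1.8, 1.4, 2.7]
width: 0.0002
gripper_force: 1.2
```

```bash
python3 arc.py|head -2
```

```text
t 11.775 tip [0.6413 0.0761 0.0642] yawY 78.74 F [-1.8  1.4  2.7]
axes x,y in easel: [[-1.0, 0.0], [0.0, 1.0], [-0.0, 0.0]]
```

>>> jog_arm(motion=[[0, -0.002, 0, 0.015, 0], [0, -0.002, 0, 0.015, 0], [0, -0.002, 0, 0.012, 0], [0, -0.001, 0, 0.01, 0], [0, 0, 0, 0.01, 0], [0, 0, 0, 0.008, 0], [0, 0, 0, 0.006, 0], [0, 0, 0, 0.006, 0]])

```text
t: 12.78
tool_pos: [0.6435, 0.0757, 0.0522]
eef_rot: [0.001, 0.098, 0.995, 0.0]
wrist_force: [0.8, -0.8, 2.0]
width: 0.0008
gripper_force: 1.1
```

>>> jog_arm(motion=[[0, 0, 0, 0.005, 0], [0, 0, 0, 0.005, 0], [0, 0, 0, 0.004, 0], [0, 0, 0, 0, 0]])

```text
t: 13.28
tool_pos: [0.6433, 0.0758, 0.0492]
eef_rot: [0.0, 0.098, 0.995, 0.0]
wrist_force: [0.3, -2.1, 7.1]
width: 0.0002
gripper_force: 3.7
```

>>> jog_arm(motion=[[0, 0, 0, 0.004, 0], [0, 0, 0, 0.004, 0], [0, 0, 0, 0, 0]])

```text
t: 13.65
tool_pos: [0.6434, 0.0758, 0.049]
eef_rot: [0.001, 0.098, 0.995, 0.0]
wrist_force: [-5.2, -1.7, 24.3]
width: 0.0004
gripper_force: 12.1
```

The board is on its stop: 24 N with no further travel. I'll lift off and go to the front pad.

>>> jog_arm(motion=[[0, 0, 0, -0.02, 0], [0, 0, 0, -0.1, 0], [0, 0, 0, -0.2, 0], [0, 0, 0, -0.2, 0], [0, 0.1, 0, -0.1, 0], [0, 0.15, -0.1, 0, 0], [0, 0.15, -0.2, 0, 0], [0, 0.15, -0.2, 0, 0], [0, 0.1, -0.15, 0, 0], [0, 0, 0, 0, 0]])

```text
t: 14.9
tool_pos: [0.4501, -0.0529, 0.2017]
eef_rot: [-0.001, 0.1, 0.995, 0.0]
wrist_force: [0.5, -0.2, 0.4]
width: 0.0002
gripper_force: 0.0
```

```bash
python3 rel.py
python3 - <<'E'
from h import *
a=cv2.resize(bot.read_camera("side")[110:260,210:370,::-1],(640,600),interpolation=cv2.INTER_CUBIC)
cv2.imwrite("pics/d.png",a)
E
```

```text
t 14.9 tip [ 0.4501 -0.0529  0.1937] yawY 78.57 easel -10.98 F [ 0.5 -0.2  0.4] q [-0.26  0.28  1.99  0.    0.88 -1.63] w 0.00020097700063496398
rear [ 0.5171 -0.0938  0.0941] tool/250: [-0.296 -0.107  0.398]
front_up [ 0.4628 -0.0833  0.0941] tool/250: [-0.074 -0.109  0.398]
```

View pics/d.png

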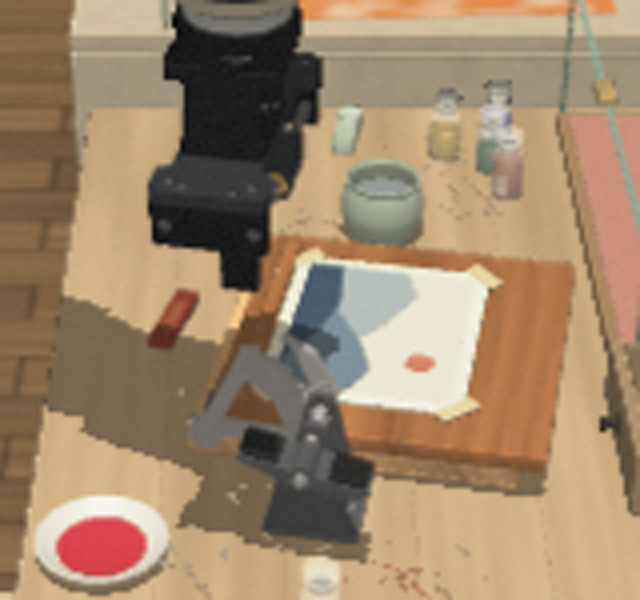

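The board lies flat, and the front pad is up at (262,443). I'll turn the body along easel x, as before, so that it clears the pawl, then press the front end.

>>> jog_arm(motion=[[0, 0, 0, 0, 0.055], [0, 0, 0, 0, 0.055], [0, 0, 0, 0, 0.055], [0, 0, 0, 0, 0.055], [0, 0, 0, 0, 0.055], [0, 0, 0, 0, 0.055], [0, 0, 0, 0, 0.055], [0, 0, 0, 0, 0.055], [0, 0, 0, 0, 0.058], [0, -0.108, 0.074, 0, 0], [0, 0, 0, 0, 0]])

```text
t: 16.32
tool_pos: [0.4664, -0.0822, 0.2012]
eef_rot: [-0.0, 0.771, 0.637, 0.0]
wrist_force: [0.1, 0.3, -0.4]
width: 0.0005
gripper_force: 0.0
```

```bash
python3 rel.py
```

```text
t 16.325 tip [ 0.4664 -0.0821  0.1932] yawY -10.91 easel -10.98 F [ 0.1  0.3 -0.4] q [-0.31  0.3   1.94  0.    0.89 -0.12] w 0.000527616199373539
rear [ 0.5171 -0.0938  0.0941] tool/250: [-0.008  0.208  0.397]
front_up [ 0.4628 -0.0833  0.0941] tool/250: [-0.007 -0.013  0.397]
```

>>> jog_arm(motion=[[0, -0.007, -0.014, 0.15, 0], [0, 0, 0, 0.15, 0], [0, 0, 0, 0.06, 0], [0, 0, 0, 0.02, 0], [0, 0, 0, 0.015, 0], [0, 0, 0, 0.015, 0], [0, 0, 0, 0.015, 0], [0, 0, 0, 0.01, 0], [0, 0, 0, 0.005, 0], [0, 0, 0, 0, 0]])

```text
t: 17.58
tool_pos: [0.4614, -0.0829, 0.0916]
eef_rot: [0.0, 0.771, 0.637, 0.0]
wrist_force: [0.1, 1.1, -0.6]
width: 0.0005
gripper_force: 0.0
```

>>> jog_arm(motion=[[0, 0, 0, 0.005, 0], [0, 0, 0, 0.004, 0], [0, 0, 0, 0, 0]])

```text
t: 17.95
tool_pos: [0.4615, -0.083, 0.0904]
eef_rot: [0.001, 0.771, 0.637, 0.0]
wrist_force: [-3.5, 0.9, 18.1]
width: 0.0004
gripper_force: 8.9
```

The lever is on its other stop. I'll lift clear and check.

>>> jog_arm(motion=[[0, 0, 0, -0.05, 0], [0, 0, 0, -0.15, 0], [0, 0, 0, -0.2, 0], [0, 0, 0, -0.2, 0], [0, 0, -0.1, -0.2, 0], [0, 0, -0.15, 0, 0], [0, 0, 0, 0, 0]])

```text
t: 18.82
tool_pos: [0.3983, -0.0706, 0.2903]
eef_rot: [0.001, 0.771, 0.637, 0.0]
wrist_force: [-0.2, 0.1, 0.7]
width: 0.0005
gripper_force: 0.0
```

```bash
python3 rel.py
python3 - <<'E'
from h import *
a=cv2.resize(bot.read_camera("side")[110:290,200:370,::-1],(566,600),interpolation=cv2.INTER_CUBIC)
cv2.imwrite("pics/e.png",a)
E
```

```text
t 18.825 tip [ 0.3983 -0.0706  0.2823] yawY -10.91 easel -10.98 F [-0.2  0.1  0.7] q [-0.34  0.09  1.96  0.    1.09 -0.15] w 0.00045286582618080643
rear [ 0.5171 -0.0938  0.0941] tool/250: [-0.001  0.483  0.754]
front_up [ 0.4628 -0.0833  0.0941] tool/250: [-0.001  0.262  0.753]
```

View pics/e.png

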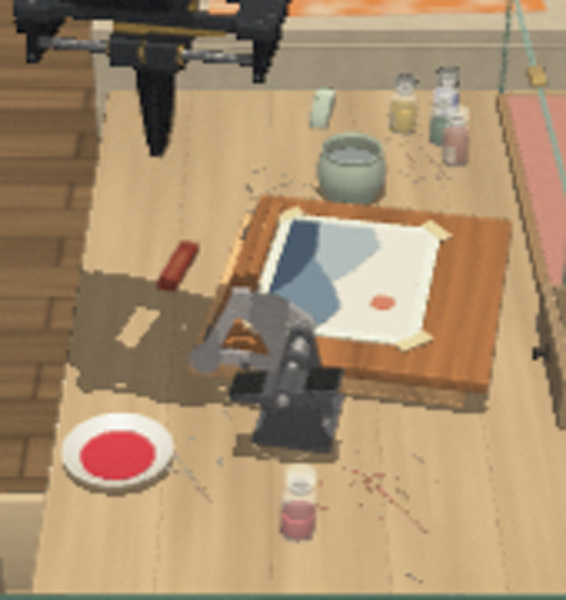

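The board is flat, the rocker's rear end is up again at (322,382) level with the front at (248,387), and the pawl is on the quadrant. The pot, jar, dish and ink stick stand where they were, so I'm handing in.

```bash
python3 -c "
from plant import bot
print(bot.job_done())"
```

```text
the job is handed in; nothing more can be done
None
```

The job is handed in at about 19 s: I freed the pawl, eased the board down flat onto its bumpers by the bare rail, and snapped the pawl back on; in the last picture the pot, jar, dish and ink stick look unmoved.

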